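Shut the descaler tub that was left open

ROBOT

A 7-joint arm with a two-finger parallel gripper is mounted at the origin on the work surface; the furniture and walls round the work are solid. World frame = base frame: x ahead of the robot, y to its left, z up, the work surface at z = 0. Lengths are in m, angles in rad, forces in N, time in s.
With the tool pointing down it reaches from about 0.4 to 0.85 m from the base axis. Payload 4.5 kg.
Tool frame: the origin (TCP) lies on the centre line of the jaws, within the pads' length; the fingertips stand 11 mm ahead of it and the grasp point (between the pads) lies 8 mm behind it; z points along the fingers, y is the line along which they close (so a half turn about z gives the same grasp; the last joint's range is limited). The gripper opens to 88 mm and grips with 3 to 60 N. Pads are 18 mm wide; open, the fingers measure 123 mm over their backs; the gripper's body (75 mm by 187 mm) begins 45 mm behind the grasp point.
Start: joints at [-1.264, 0.689, -0.195, 1.565, 0.157, 0.902, -0.215], TCP at [0.168, 0.602, 0.25] pointing down, gripper open.
Joint ranges: [-3.01, 3.01], [-0.46, 2.08], [-1.47, 1.51], [0.13, 2.56], [-1, 4.14], [0.04, 2.09], [-2.66, 2.66]. Speed limits (rad/s): [2.57, 2.57, 3.14, 3.14, 3.14, 3.14, 3.14].

INTERFACE

Orientations are given as a unit quaternion [x, y, z, w].
In Python, from plant import * gives the robot as it stands. The module is installed in compiled form; this text tells all that it offers.
- The arm moves only by the tool send_rows, never from a script. Its argument "motion" is a list of rows, each an object of numbers: "x", "y", "z": the shift along the tool's x, y, z in cm; "rx", "ry", "rz": the turn, a rotation vector about the tool's x, y, z in rad; "jaw": the finger opening in cm, from 0 to 8.81. In form: [{"x": .., "y": .., "z": .., "rx": .., "ry": .., "rz": .., "jaw": ..}, ...]. A call has exactly 5 rows; each row shifts and turns the commanded pose from where the row before left it, along the tool's axes as they then stand; what a row does not reach is not made up. A row lasts 1/10 s, in which the tool goes at most 50 mm and 8.59 degrees, less where a joint would pass 70% of its speed; a pose out of reach is approached as far as the arm can. A call is refused whole if a number of a shift passes 5 or a number of a turn 0.15, either way. A call with a gripper value outside its range is refused whole. The fingers move at their own pace and stop on an object; "grip_force" is the grip in N (left out, the last holds). Time passes only in rows, so rows that do not move let the fingers close, or fill a call up. It gives the time, the measured TCP pose, the force, the opening and the grip force at its end, in the units of the state.
- get_state(): the state, without advancing time (a new reading comes with each control period).
- snapshot(name): name is "scene" or "top" or "wrist"; returns a dict with "img" (400x640x3 uint8, red, green, blue), "vertical_fov" (degrees; the focal length in pixels is half the picture's height over the tangent of half this angle, whatever the lens; pixels are square), "cx", "cy" (the principal point, pixels), "extrinsics" (4x4, takes a point from camera to world coordinates). Camera axes: x right, y up, looking along -z (the intrinsics and any distortion apply to the point x, -y, -z); pixel columns grow to the right and rows downward; lengths in m; the calibration is good to about 2 mm. The wrist camera is an equidistant fisheye: a pixel r from the principal point sees the ray r / f radians off the axis. A picture is of the moment at which its call begins. There is no depth.
- finish_job(): hands the job in; it is judged then, once.
The state is a dict: "clock": time; "q": joint angles; "qd": joint speeds; "joint_torque": joint torques, N m; "tool_pos": TCP position; "eef_rot": TCP orientation; "contact_force": force on the tool from outside, world axes, zero at the start; "moment": the same for the moment, N m; "opening": opening from 0.0 (shut) to 1.0 (fully open); "finger_force": force on a finger pad.
Only numpy, scipy, OpenCV 4.12 (cv2) and the standard library are available. Lean on these libraries where they do the work, as an engineer would, in place of code of your own. Each camera call takes 0.05 s, during which the arm holds its last target. There are 200 camera calls.

TASK

One of the two tubs of descaler tabs on the counter has been left with its lid up, and the tabs will go damp. With the fingertips, fold that lid over and press its front edge gently down until the lid is fully shut, without shifting, tipping or lifting the tub. Leave the tub that is already shut and everything else alone, and draw the hand clear.

Things in the scene. Friction and masses are not known exactly. Their poses are not given: they have to be found in the camera images.
- tub_open: the tub to shut: pale plastic box, its blue hinged lid up, white tabs inside; 85 (x) x 124 (y) x 115 mm high when shut, 0.5 to 0.8 kg, loose. Origin: centre of its underside, z up. Its front (label) faces its own -x; the hinge runs along own y at the top of the back, at own x = +39.5, z = 113 mm; the rim is at z = 110 mm. 2.5 to 5 N sideways slides it
- tub_open_lid (a joint): angle of that tub's lid in rad: 0 = shut flat on the rim, 1.57 = standing straight up over the hinge, stop at 1.66; it starts between 0.75 and 1.3. The hinge is stiff: the lid stays at any angle where it is left, does not fall shut, and a push of 0.3 to 1 N near its free edge moves it slowly (faster needs more). Shut, it gives about 1 mm under 20 N
- lid_edge (a point): middle of the free (front) edge of that lid, on its outer face, which is its upper face when shut; when shut it lies at own (-36.5, 0, 115) mm of the tub. The lid is a flat plate 76 mm from hinge to free edge, 124 mm wide and 4 mm thick
- lid_hinge (a point): middle of the hinge line of that lid, 113 mm above the counter
- tub_spare: the other tub, alike in shape and size, its lid shut; stands loose somewhere beside the first; same frame; to be left alone
- tub_spare_lid (a joint): angle of the other tub's lid, 0 = shut; to be left shut
- mug: white mug upside down, 64 x 91 x 50 mm high; origin at the centre of its underside; bystander
- glass: clear glass upside down, 81 mm across, 91 mm high; origin at the centre of its underside; bystander
- cutlery_cup: pale slotted cup 69 x 69 x 120 mm with cutlery standing in it up to 208 mm; origin at the centre of its underside; bystander
- brush: grey washing-up brush lying by the back upstand, 269 mm along its own y, 36 mm wide, 62 mm high; origin under its centre; bystander
- rinse_spray (a point): lower end of the black hand spray of the rinse tap (fixed), which hangs 224 to 380 mm above the counter between the robot's start and the tubs, 34 mm thick, hose and riser above it; draw the hand in towards the base before swinging past

How it is judged:
On the way, in this order (a step that is already met when the one before it is completed fails the run):
1. the lid is folded over (value of joint tub_open_lid below 0.45 rad), for 0.05 s.
2. the lid is pressed shut by the fingertips (value of joint tub_open_lid below 0.04 rad and contact force between the fingers and tub_open above 0.5 N), for 0.05 s.
At the end, for the whole second after the job is handed in: the lid is shut to within 0.03 rad (about 2 mm at its free edge); its tub stands upright on the counter, at rest and within 20 mm of where it stood; the other tub is still shut and neither it nor the mug, glass, cutlery cup or brush has moved more than 10 mm (value of joint each of tub_open_lid, tub_spare_lid below 0.03 rad and distance of tub_open from where it was at the start of the episode below 0.02 m and height (world z) of tub_open below 0.005 m and angle between tub_open's own z axis and vertical below 0.03 rad and linear speed of tub_open below 0.01 m/s and distance of each of tub_spare, mug, glass, cutlery_cup, brush from where it was at the start of the episode below 0.01 m); the robot touches nothing.
It fails at once if the open tub is shifted more than 25 mm (distance of tub_open from where it was at the start of the episode above 0.025 m).
It fails at once if the open tub is lifted or tipped (height (world z) of tub_open above 0.012 m or angle between tub_open's own z axis and vertical above 0.12 rad).
It fails at once if the open tub or its lid is pressed with more than 40 N (contact force between any of the fingers, the arm and tub_open above 40 N).
It fails at once if the shut tub is pushed or opened (contact force between any of the fingers, the arm and tub_spare above 2 N or distance of tub_spare from where it was at the start of the episode above 0.01 m or value of joint tub_spare_lid above 0.1 rad).
It fails at once if a bystander is moved more than 10 mm (distance of any of mug, glass, cutlery_cup, brush from where it was at the start of the episode above 0.01 m).
It also fails if it takes over 38 s, if anything falls off the work surface, if the arm or the gripper's body presses on something with over 40 N, if the wrist force passes 120 N, or if a joint passes its speed limit or range.

## Working session

There is one attempt and no reset: what is moved stays moved. The work goes in short steps, Python scripts to look and compute and a tool call to move; the robot and the scene stay as the last step left them, time stands still between calls to the robot, and variables do not carry over. Pictures are saved under pics/ and viewed, at most 10 in all, crops included, and the job is handed in when it is done.

Besides the shell and the picture viewer there is one more tool, called after "Request:" as name(argument=value, ...), one argument or row to a line, values as JSON. send_rows: Moves the arm, as the interface text tells. Its arguments: {"type":"object","properties":{"motion":{"type":"array"},"grip_force":{"type":"number"}},"required":["motion"]}

```bash
mkdir -p pics
cat > h.py <<'E'
from plant import *
import numpy as np, cv2
from scipy.spatial.transform import Rotation as R
def ray(s,u,v):
    f=s["img"].shape[0]/2/np.tan(np.radians(s["vertical_fov"])/2)
    d=np.array([(u-s["cx"])/f,-(v-s["cy"])/f,-1.]); E=np.array(s["extrinsics"])
    d=E[:3,:3]@d; return E[:3,3],d/np.linalg.norm(d)
def onz(s,u,v,z):
    o,d=ray(s,u,v); return o+d*(z-o[2])/d[2]
def proj(s,p):
    f=s["img"].shape[0]/2/np.tan(np.radians(s["vertical_fov"])/2)
    E=np.array(s["extrinsics"]); c=E[:3,:3].T@(np.array(p)-E[:3,3])
    return s["cx"]+f*c[0]/-c[2], s["cy"]-f*c[1]/-c[2]
E
python3 - <<'E'
from h import *
for n in("scene","top"):
    s=snapshot(n); cv2.imwrite(f"pics/{n}.png",s["img"][:,:,::-1]); print(n,s["vertical_fov"],s["cx"],s["cy"],np.round(s["extrinsics"],3).tolist())
    np.save(f"{n}.npy",s,allow_pickle=True)
st=get_state(); print(st)
E
```

```text
scene 42.56215978831868 317.7630402883655 209.60664718309943 [[-0.54, 0.644, -0.542, -0.315], [-0.842, -0.401, 0.362, 0.588], [0.016, 0.652, 0.758, 1.336], [0.0, 0.0, 0.0, 1.0]]
top 49.36870212153961 318.4571058459825 204.09133092627144 [[-0.182, 0.951, -0.249, 0.199], [-0.983, -0.175, 0.052, 0.066], [0.006, 0.255, 0.967, 1.339], [0.0, 0.0, 0.0, 1.0]]
{'clock': 0.1, 'q': array([-1.26424185,  0.68990193, -0.1945116 ,  1.5662397 ,  0.157285  ,
        0.90254162, -0.21511345]), 'qd': array([-0.00125251, -0.00393183, -0.00156973, -0.00245527, -0.00044492,
       -0.00099893, -0.0009472 ]), 'joint_torque': array([-2.80347704e-03, -5.28500676e+01, -1.27146866e+00, -1.53836846e+01,
       -5.25988627e-02,  1.97360707e-03,  5.00209035e-05]), 'tool_pos': array([0.16825806, 0.6013385 , 0.24898897]), 'eef_rot': array([ 1.35931567e-01,  9.90717864e-01, -8.49083228e-04, -5.40276428e-05]), 'contact_force': array([-0.36072088,  0.42514561,  0.34638321]), 'moment': array([-0.02230723,  0.03200281,  0.02695607]), 'finger_force': 0.0, 'opening': 0.9995128439907602}
```

View pics/scene.png

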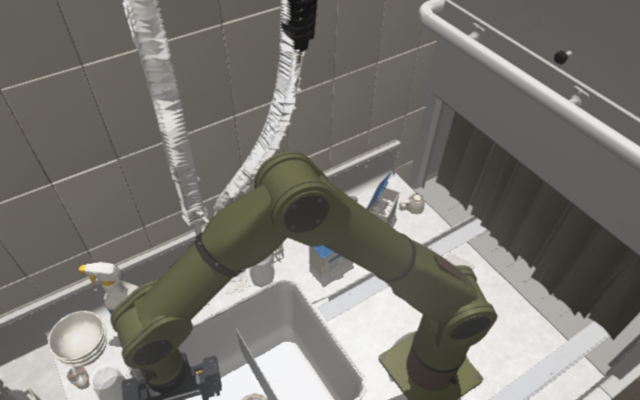

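View pics/top.png

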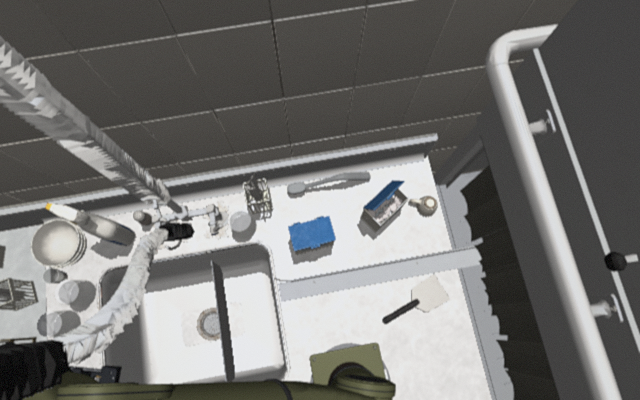

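The top view shows the shut tub at about (312,233), the open tub at (383,208) with its lid up towards the top, the mug at (425,205), the brush at (330,183) and the hand spray at about (175,232). I'll enlarge the open tub.

Run:
```python
from h import *
s=np.load("top.npy",allow_pickle=True).item()
c=s["img"][165:255,280:445,::-1]; cv2.imwrite("pics/topc.png",cv2.resize(c,None,fx=4.8,fy=4.8,interpolation=cv2.INTER_CUBIC))
hsv=cv2.cvtColor(s["img"],cv2.COLOR_RGB2HSV); m=cv2.inRange(hsv,(100,100,30),(125,255,255))
n,l,st,ce=cv2.connectedComponentsWithStats(m)
for i in range(1,n):
    if st[i,4]>100:
        cn=cv2.findContours((l==i).astype(np.uint8),0,2)[0][0]; print(st[i],ce[i].round(1),cv2.boxPoints(cv2.minAreaRect(cn)).round(1).tolist())
print("spare",[onz(s,*p,.115).round(3).tolist() for p in [(312,233)]],"spray",onz(s,175,232,.224).round(3))
```

```text
[365 182  38  28 344] [383.5 195.2] [[364.5, 206.5], [397.1000061035156, 176.60000610351562], [404.0, 184.1999969482422], [371.5, 214.10000610351562]]
[ 289  217   46   34 1073] [311.4 233.3] [[287.20001220703125, 225.5], [328.5, 214.8000030517578], [335.5, 241.6999969482422], [294.20001220703125, 252.39999389648438]]
spare [[0.435, 0.033, 0.115]] spray [0.481 0.386 0.224]
```

View pics/topc.png

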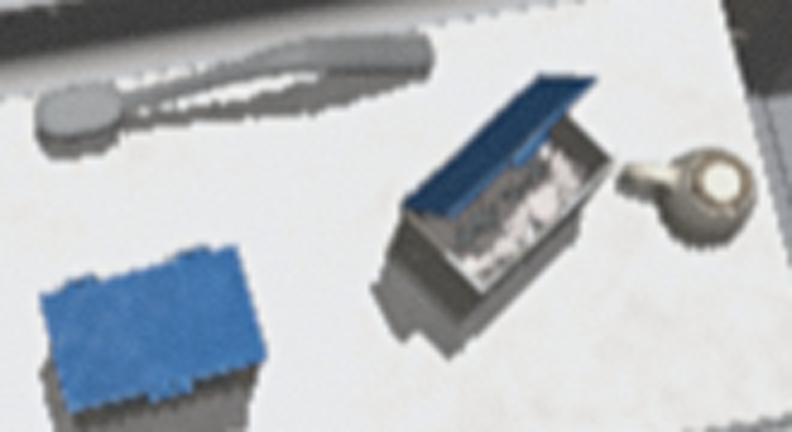

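The crop shows the front rim corners at about (480,292) and (610,160), the hinge edge from (408,207) to (545,75), and the lid's free edge, with its tab, from (447,215) to (595,77). The mug stands close to the far end.

Run:
```python
from h import *
s=np.load("top.npy",allow_pickle=True).item()
P=lambda a,b,z: onz(s,280+a/4.8-.5+.1,165+b/4.8-.4,z)
f1,f2=P(480,292,.11),P(610,160,.11); h1,h2=P(408,207,.113),P(545,75,.113)
print("front",f1.round(4),f2.round(4),np.linalg.norm(f1-f2)); print("hinge",h1.round(4),h2.round(4),np.linalg.norm(h1-h2))
yv=f1-f2; yaw=np.arctan2(yv[1],yv[0])-np.pi/2; yv=h1-h2; print("yaw",yaw,np.arctan2(yv[1],yv[0])-np.pi/2)
yaw=(yaw+np.arctan2(yv[1],yv[0])-np.pi/2)/2
c=(f1+f2+h1+h2)/4; ex=np.array([np.cos(yaw),np.sin(yaw),0]);ey=np.array([-ex[1],ex[0],0])
print("c",c.round(4),"depth",((h1+h2-f1-f2)/2@ex))
# lid angle: predicted free-edge mid px vs. angle
hm=c+ex*.0395; hm[2]=.113
m=(280+521/4.8-.4,165+146/4.8-.4)
for a in np.arange(.7,1.4,.1):
    p=hm-ex*.076*np.cos(a)+np.array([0,0,.076*np.sin(a)]); print(round(a,2),np.round(proj(s,p),1),np.round(m,1),p.round(3))
print("mug",P(715,185,.05).round(3),P(630,180,.03).round(3))
```

```text
front [ 0.4221 -0.1629  0.11  ] [ 0.4882 -0.2592  0.11  ] 0.11675714197246118
hinge [ 0.4808 -0.1309  0.113 ] [ 0.5477 -0.2316  0.113 ] 0.12092451190419225
yaw 0.6019419545764468 0.5862730000833212
c [ 0.4847 -0.1962  0.1115] depth 0.06571975796764311
0.7 [393.8 202.6] [388.1 195. ] [ 0.469 -0.207  0.162]
0.8 [392.7 200.8] [388.1 195. ] [ 0.474 -0.204  0.168]
0.9 [391.6 198.9] [388.1 195. ] [ 0.478 -0.2    0.173]
1.0 [390.2 197. ] [388.1 195. ] [ 0.483 -0.197  0.177]
1.1 [388.7 195. ] [388.1 195. ] [ 0.489 -0.193  0.181]
1.2 [387. 193.] [388.1 195. ] [ 0.495 -0.189  0.184]
1.3 [385.3 190.9] [388.1 195. ] [ 0.501 -0.185  0.186]
mug [ 0.474 -0.337  0.05 ] [ 0.491 -0.29   0.03 ]
```

Run:
```python
from h import *
t=np.load("top.npy",allow_pickle=True).item(); s=np.load("scene.npy",allow_pickle=True).item()
for z in (.224,.3,.38): 
    p=onz(t,178,232,z); print("spray",p.round(3),np.round(proj(s,p)))
for px in [(150,250),(140,285),(100,335),(60,362),(20,370)]:
  for z in (.4,.5,.6,.7,.8,.9,1.0):
    p=onz(t,*px,z); print(px,p.round(3),np.round(proj(s,p)))
c=np.hstack([cv2.resize(t["img"][180:400,0:220],(640,560))[:, :400],cv2.resize(s["img"][0:280,110:310],(400,560))]); cv2.imwrite("pics/hose.png",c[:,:,::-1])
```

```text
spray [0.479 0.378 0.224] [215. 259.]
spray [0.46  0.357 0.3  ] [222. 243.]
spray [0.44  0.335 0.38 ] [230. 224.]
(150, 250) [0.407 0.393 0.4  ] [213. 239.]
(150, 250) [0.385 0.358 0.5  ] [225. 210.]
(150, 250) [0.363 0.323 0.6  ] [240. 178.]
(150, 250) [0.34  0.288 0.7  ] [257. 140.]
(150, 250) [0.318 0.253 0.8  ] [277.  96.]
(150, 250) [0.296 0.219 0.9  ] [301.  43.]
(150, 250) [0.274 0.184 1.   ] [330. -20.]
(140, 285) [0.336 0.42  0.4  ] [215. 266.]
(140, 285) [0.321 0.382 0.5  ] [228. 235.]
(140, 285) [0.307 0.344 0.6  ] [243. 200.]
(140, 285) [0.292 0.307 0.7  ] [261. 159.]
(140, 285) [0.278 0.269 0.8  ] [281. 112.]
(140, 285) [0.263 0.231 0.9  ] [305.  56.]
(140, 285) [0.249 0.194 1.   ] [334. -11.]
(100, 335) [0.249 0.509 0.4  ] [193. 315.]
(100, 335) [0.244 0.462 0.5  ] [209. 280.]
(100, 335) [0.238 0.414 0.6  ] [226. 240.]
(100, 335) [0.233 0.367 0.7  ] [246. 193.]
(100, 335) [0.228 0.32  0.8  ] [269. 140.]
(100, 335) [0.223 0.273 0.9  ] [296.  78.]
(100, 335) [0.217 0.226 1.   ] [327.   5.]
(60, 362) [0.211 0.591 0.4  ] [162. 350.]
(60, 362) [0.209 0.536 0.5  ] [180. 311.]
(60, 362) [0.208 0.48  0.6  ] [199. 267.]
(60, 362) [0.207 0.424 0.7  ] [222. 217.]
(60, 362) [0.206 0.368 0.8  ] [248. 160.]
(60, 362) [0.205 0.312 0.9  ] [278.  93.]
(60, 362) [0.203 0.256 1.   ] [314.  15.]
(20, 370) [0.21  0.671 0.4  ] [122. 372.]
(20, 370) [0.209 0.607 0.5  ] [142. 331.]
(20, 370) [0.208 0.542 0.6  ] [165. 284.]
(20, 370) [0.207 0.478 0.7  ] [191. 231.]
(20, 370) [0.205 0.413 0.8  ] [220. 171.]
(20, 370) [0.204 0.349 0.9  ] [255. 102.]
(20, 370) [0.203 0.284 1.   ] [294.  22.]
```

View pics/hose.png

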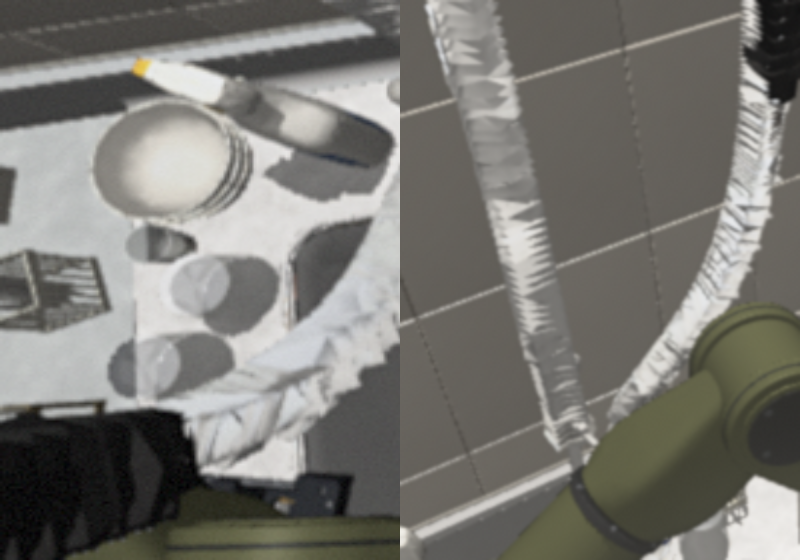

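The crop shows that above the spray the hose bows up and towards the camera, with a dark sleeve at its upper end. I'll locate the elbow against it.

Run:
```python
from h import *
s=np.load("scene.npy",allow_pickle=True).item()
for nm,px in [("elbow",(305,205)),("shoulder",(465,318)),("wrist",(152,345))]:
  for az in (1.1,1.2,1.3):
    o,d=ray(s,*px); n=np.array([-np.sin(az),np.cos(az),0]); k=-(o@n)/(d@n); p=o+k*d; print(nm,az,p.round(3),"r",np.hypot(*p[:2]).round(3))
s=snapshot("wrist"); cv2.imwrite("pics/w0.png",s["img"][:,:,::-1]); print(s["vertical_fov"],s["cx"],s["cy"],np.round(s["extrinsics"],3).tolist())
```

```text
elbow 1.1 [0.153 0.301 0.708] r 0.337
elbow 1.2 [0.124 0.318 0.747] r 0.342
elbow 1.3 [0.094 0.337 0.788] r 0.35
shoulder 1.1 [-0.016 -0.031  0.273] r 0.035
shoulder 1.2 [-0.014 -0.035  0.266] r 0.038
shoulder 1.3 [-0.011 -0.04   0.257] r 0.042
wrist 1.1 [0.308 0.605 0.269] r 0.679
wrist 1.2 [0.235 0.603 0.395] r 0.647
wrist 1.3 [0.167 0.602 0.511] r 0.624
65.70646984690485 326.3219976395889 195.26517392628344 [[0.268, -0.925, -0.27, 0.098], [0.963, 0.257, 0.076, 0.622], [-0.001, -0.281, 0.96, 0.384], [0.0, 0.0, 0.0, 1.0]]
```

View pics/w0.png

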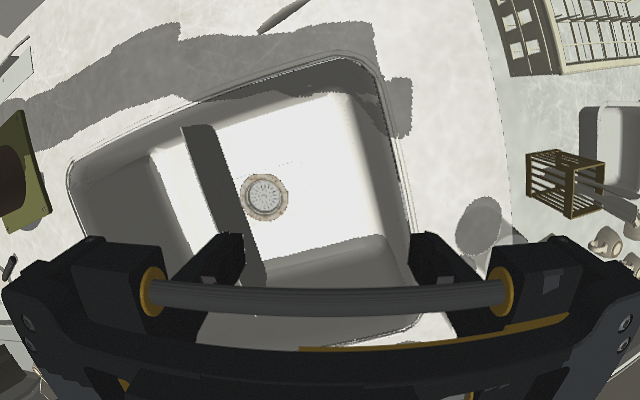

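The wrist view shows the sink below the hand, and the fingers at about (215,260) and (435,260). I'll close the jaws and draw the hand in along -y to a radius of about 0.43 m before swinging.

Request:
send_rows(
  motion=[
    {"x":0,"y":-3.9,"z":0,"rx":0,"ry":0,"rz":0,"jaw":0},
    {"x":0,"y":-3.9,"z":0,"rx":0,"ry":0,"rz":0,"jaw":0},
    {"x":0,"y":-3.9,"z":0,"rx":0,"ry":0,"rz":0,"jaw":0},
    {"x":0,"y":-3.9,"z":0,"rx":0,"ry":0,"rz":0,"jaw":0},
    {"x":0,"y":-3.9,"z":0,"rx":0,"ry":0,"rz":0,"jaw":0},
  ],
)

```text
clock: 0.65
tool_pos: [0.1154, 0.4124, 0.2497]
eef_rot: [0.136, 0.991, -0.0, -0.0]
contact_force: [0.0, 0.2, -0.2]
opening: 0.571
finger_force: 0.0
```

Request:
send_rows(
  motion=[
    {"x":-4.7,"y":-0.26,"z":0,"rx":0,"ry":0,"rz":0.11,"jaw":0},
    {"x":-4.7,"y":-0.26,"z":0,"rx":0,"ry":0,"rz":0.11,"jaw":0},
    {"x":-4.7,"y":-0.26,"z":0,"rx":0,"ry":0,"rz":0.11,"jaw":0},
    {"x":-4.7,"y":-0.26,"z":0,"rx":0,"ry":0,"rz":0.11,"jaw":0},
    {"x":-4.7,"y":-0.26,"z":0,"rx":0,"ry":0,"rz":0.11,"jaw":0},
  ],
)

```text
clock: 1.15
tool_pos: [0.3161, 0.2922, 0.2498]
eef_rot: [0.402, 0.916, 0.001, 0.0]
contact_force: [1.3, 0.1, -0.1]
opening: 0.118
finger_force: 0.0
```

Request:
send_rows(
  motion=[
    {"x":-4.7,"y":-0.26,"z":0,"rx":0,"ry":0,"rz":0.11,"jaw":0},
    {"x":-4.7,"y":-0.26,"z":0,"rx":0,"ry":0,"rz":0.11,"jaw":0},
    {"x":-4.7,"y":-0.26,"z":0,"rx":0,"ry":0,"rz":0.11,"jaw":0},
    {"x":-4.7,"y":-0.26,"z":0,"rx":0,"ry":0,"rz":0.11,"jaw":0},
    {"x":-4.7,"y":-0.26,"z":0,"rx":0,"ry":0,"rz":0.11,"jaw":0},
  ],
)

```text
clock: 1.65
tool_pos: [0.4213, 0.0843, 0.2497]
eef_rot: [0.635, 0.772, 0.001, 0.0]
contact_force: [0.8, 0.3, 0.1]
opening: 0.005
finger_force: 0.0
```

```bash
cat >> h.py <<'E'
def plan(tgt,yaz,n):
    """constant body twist to TCP tgt, tool down with tool y at azimuth yaz"""
    st=get_state(); R0=R.from_quat(st["eef_rot"]).as_matrix()
    y=np.array([np.cos(yaz),np.sin(yaz),0]); z=np.array([0,0,-1.]); R1=np.c_[np.cross(y,z),y,z]
    from scipy.linalg import logm
    T0=np.eye(4);T0[:3,:3]=R0;T0[:3,3]=st["tool_pos"];T1=np.eye(4);T1[:3,:3]=R1;T1[:3,3]=tgt
    T=np.linalg.inv(T0)@T1; w=R.from_matrix(T[:3,:3]).as_rotvec()/n
    X=np.real(logm(T))/n; from scipy.linalg import expm
    S=expm(X)[:3,3]*100; print("row:",S.round(2),w.round(4),"x",n)
E
python3 - <<'E'
from h import *
plan([.545,-.155,.25],-.976,10)
E
```

```text
row: [-1.97  2.07 -0.  ] [ 1.00e-04 -1.00e-04  1.17e-01] x 10
```

Request:
send_rows(
  motion=[
    {"x":-2,"y":2.1,"z":0,"rx":0,"ry":0,"rz":0.117,"jaw":0},
    {"x":-2,"y":2.1,"z":0,"rx":0,"ry":0,"rz":0.117,"jaw":0},
    {"x":-2,"y":2.1,"z":0,"rx":0,"ry":0,"rz":0.117,"jaw":0},
    {"x":-2,"y":2.1,"z":0,"rx":0,"ry":0,"rz":0.117,"jaw":0},
    {"x":-2,"y":2.1,"z":0,"rx":0,"ry":0,"rz":0.117,"jaw":0},
  ],
)

```text
clock: 2.15
tool_pos: [0.521, -0.0169, 0.2495]
eef_rot: [0.831, 0.556, 0.0, -0.0]
contact_force: [0.9, -0.1, -0.3]
opening: 0.008
finger_force: 0.0
```

Request:
send_rows(
  motion=[
    {"x":-2,"y":2.1,"z":0,"rx":0,"ry":0,"rz":0.117,"jaw":0},
    {"x":-2,"y":2.1,"z":0,"rx":0,"ry":0,"rz":0.117,"jaw":0},
    {"x":-2,"y":2.1,"z":0,"rx":0,"ry":0,"rz":0.117,"jaw":0},
    {"x":-2,"y":2.1,"z":0,"rx":0,"ry":0,"rz":0.117,"jaw":0},
    {"x":-2,"y":2.1,"z":0,"rx":0,"ry":0,"rz":0.117,"jaw":0},
  ],
)

```text
clock: 2.65
tool_pos: [0.5473, -0.1577, 0.2494]
eef_rot: [0.956, 0.293, 0.0, -0.0]
contact_force: [0.8, -0.3, -0.1]
opening: 0.002
finger_force: 0.0
```

Run:
```python
from h import *
for n in("wrist","top"):
    s=snapshot(n); np.save(n+"2.npy",s,allow_pickle=True); cv2.imwrite(f"pics/{n}2.png",s["img"][:,:,::-1])
print(get_state()["tool_pos"])
```

```text
[ 0.54602863 -0.16211772  0.24978006]
```

View pics/wrist2.png

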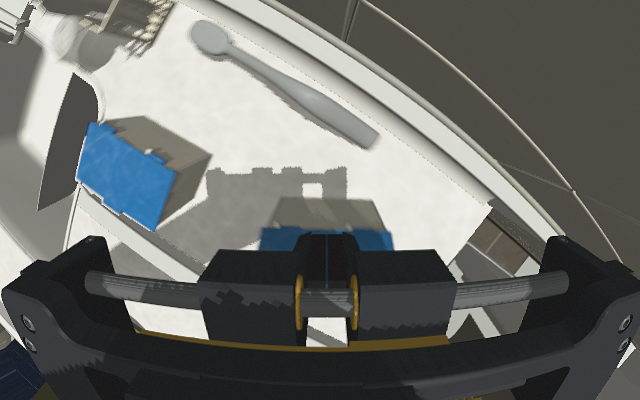

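The wrist view shows the back of the open tub centred behind the fingers. The back wall's foot runs along row 198 (columns 278 to 375), the hinge/lid line runs from (262,230) to (390,230), and the fingertips are at (327,235).

```bash
cat >> h.py <<'E'
def wray(s,u,v):
    f=s["img"].shape[0]/2/np.tan(np.radians(s["vertical_fov"])/2)
    a=np.array([u-s["cx"],v-s["cy"]]); r=np.hypot(*a); t=r/f
    d=np.array([np.sin(t)*a[0]/r,-np.sin(t)*a[1]/r,-np.cos(t)]); E=np.array(s["extrinsics"]); return E[:3,3],E[:3,:3]@d
def wonz(s,u,v,z):
    o,d=wray(s,u,v); return o+d*(z-o[2])/d[2]
E
python3 - <<'E'
from h import *
s=np.load("wrist2.npy",allow_pickle=True).item()
img=s["img"]; hsv=cv2.cvtColor(img,cv2.COLOR_RGB2HSV); m=cv2.inRange(hsv,(100,100,30),(125,255,255)); m[:,:240]=0; m[:,420:]=0;m[260:]=0
for c in (265,275,285,300,350,370,380,388,392):
    y=np.nonzero(m[:,c])[0]; print(c,(y.min(),y.max()) if len(y) else None, end=" ")
for u in(262,326,390): print(wonz(s,u,230,.113).round(4))
for u in(278,375): print("foot",wonz(s,u,198,0).round(4))
c=img[180:265,230:430,::-1]; cv2.imwrite("pics/w2c.png",cv2.resize(c,None,fx=4,fy=4,interpolation=cv2.INTER_CUBIC))
E
```

```text
265 (np.int64(229), np.int64(250)) 275 (np.int64(229), np.int64(250)) 285 (np.int64(227), np.int64(250)) 300 (np.int64(228), np.int64(235)) 350 (np.int64(232), np.int64(233)) 370 (np.int64(230), np.int64(250)) 380 (np.int64(232), np.int64(250)) 388 (np.int64(233), np.int64(250)) 392 (np.int64(244), np.int64(250)) [ 0.4767 -0.129   0.113 ]
[ 0.5118 -0.1797  0.113 ]
[ 0.5459 -0.231   0.113 ]
foot [ 0.4745 -0.129   0.    ]
foot [ 0.5457 -0.2339  0.    ]
```

View pics/w2c.png

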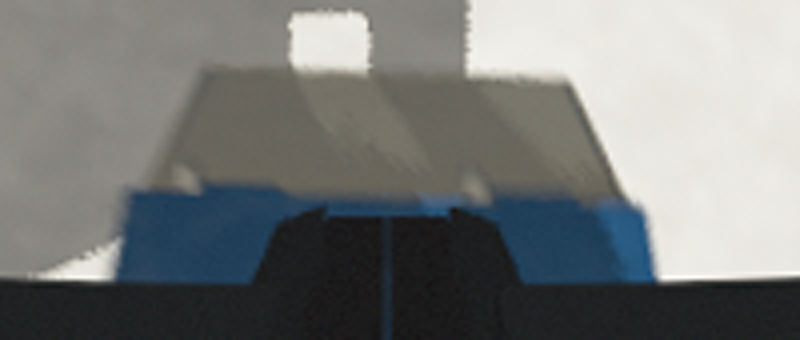

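Request:
send_rows(
  motion=[
    {"x":0,"y":0,"z":2.2,"rx":0,"ry":0,"rz":0,"jaw":0},
    {"x":0,"y":0,"z":2.2,"rx":0,"ry":0,"rz":0,"jaw":0},
    {"x":0,"y":0,"z":2.2,"rx":0,"ry":0,"rz":0,"jaw":0},
    {"x":-0.8,"y":0,"z":0,"rx":0,"ry":0,"rz":0,"jaw":0},
    {"x":-0.8,"y":0,"z":0,"rx":0,"ry":0,"rz":0,"jaw":0},
  ],
)

```text
clock: 3.25
tool_pos: [0.5332, -0.1655, 0.1837]
eef_rot: [0.955, 0.296, -0.0, -0.0]
contact_force: [-0.0, 0.3, 0.1]
opening: 0.004
finger_force: 0.0
```

Request:
send_rows(
  motion=[
    {"x":-0.4,"y":0,"z":0,"rx":0,"ry":0,"rz":0,"jaw":0},
    {"x":-0.4,"y":0,"z":0,"rx":0,"ry":0,"rz":0,"jaw":0},
    {"x":-0.4,"y":0,"z":0,"rx":0,"ry":0,"rz":0,"jaw":0},
    {"x":-0.4,"y":0,"z":0,"rx":0,"ry":0,"rz":0,"jaw":0},
    {"x":-0.4,"y":0,"z":0,"rx":0,"ry":0,"rz":0,"jaw":0},
  ],
)

```text
clock: 3.75
tool_pos: [0.5172, -0.1773, 0.184]
eef_rot: [0.955, 0.295, 0.0, 0.0]
contact_force: [0.6, 1.2, 0.3]
opening: 0.005
finger_force: 0.0
```

Request:
send_rows(
  motion=[
    {"x":-0.3,"y":0,"z":0,"rx":0,"ry":0,"rz":0,"jaw":0},
    {"x":-0.3,"y":0,"z":0,"rx":0,"ry":0,"rz":0,"jaw":0},
    {"x":-0.3,"y":0,"z":0,"rx":0,"ry":0,"rz":0,"jaw":0},
    {"x":-0.3,"y":0,"z":0,"rx":0,"ry":0,"rz":0,"jaw":0},
    {"x":-0.3,"y":0,"z":0,"rx":0,"ry":0,"rz":0,"jaw":0},
  ],
)

```text
clock: 4.25
tool_pos: [0.5047, -0.1857, 0.1837]
eef_rot: [0.956, 0.295, 0.0, -0.0]
contact_force: [-0.3, 0.0, 0.7]
opening: 0.002
finger_force: 0.0
```

Run:
```python
from h import *
s=snapshot("top"); cv2.imwrite("pics/top3.png",cv2.resize(s["img"][130:270,270:450,::-1],None,fx=4,fy=4,interpolation=cv2.INTER_CUBIC))
t=get_state(); print(t["tool_pos"],t["contact_force"])
```

```text
[ 0.50412165 -0.18611369  0.18368683] [-0.56873621 -1.19844679  0.11208647]
```

View pics/top3.png

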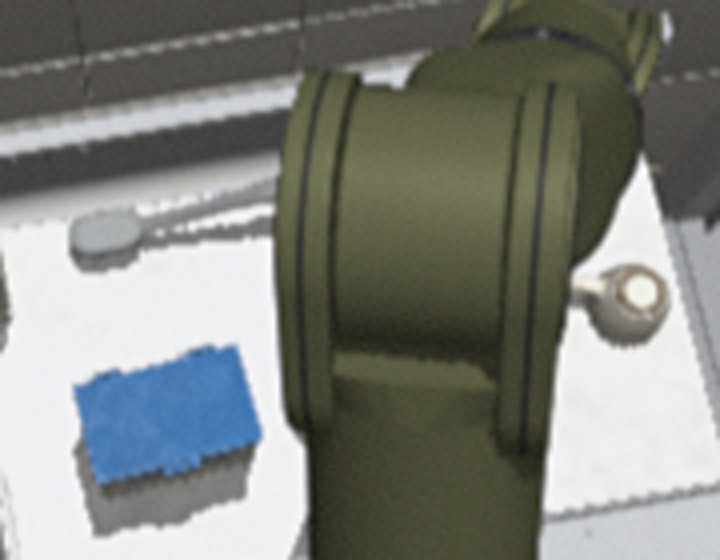

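The arm now hides the tub from above: the mug is still at the right, (630,300), and the shut tub is untouched at the left. From here I'll follow the lid's arc on force readings.

Request:
send_rows(
  motion=[
    {"x":-0.16,"y":0,"z":0,"rx":0,"ry":0,"rz":0,"jaw":0},
    {"x":-0.16,"y":0,"z":0,"rx":0,"ry":0,"rz":0,"jaw":0},
    {"x":-0.16,"y":0,"z":0,"rx":0,"ry":0,"rz":0,"jaw":0},
    {"x":-0.16,"y":0,"z":0,"rx":0,"ry":0,"rz":0,"jaw":0},
    {"x":-0.16,"y":0,"z":0,"rx":0,"ry":0,"rz":0,"jaw":0},
  ],
)

```text
clock: 4.8
tool_pos: [0.4983, -0.1901, 0.1837]
eef_rot: [0.955, 0.295, 0.0, -0.0]
contact_force: [0.6, 0.5, 0.2]
opening: 0.008
finger_force: 0.2
```

Request:
send_rows(
  motion=[
    {"x":-0.17,"y":0,"z":0.1,"rx":0,"ry":0,"rz":0,"jaw":0},
    {"x":-0.17,"y":0,"z":0.1,"rx":0,"ry":0,"rz":0,"jaw":0},
    {"x":-0.17,"y":0,"z":0.1,"rx":0,"ry":0,"rz":0,"jaw":0},
    {"x":-0.17,"y":0,"z":0.1,"rx":0,"ry":0,"rz":0,"jaw":0},
    {"x":-0.17,"y":0,"z":0.1,"rx":0,"ry":0,"rz":0,"jaw":0},
  ],
)

```text
clock: 5.3
tool_pos: [0.4911, -0.1949, 0.1786]
eef_rot: [0.956, 0.295, -0.0, -0.0]
contact_force: [0.3, -0.4, 0.2]
opening: 0.007
finger_force: 0.2
```

Run:
```python
from h import *
s=snapshot("wrist"); cv2.imwrite("pics/w4.png",s["img"][:,:,::-1])
np.save("w4.npy",s,allow_pickle=True)
t=get_state(); print(t["tool_pos"],t["contact_force"])
```

```text
[ 0.49072111 -0.1951485   0.17845599] [0.915367   0.4313175  0.05584148]
```

View pics/w4.png

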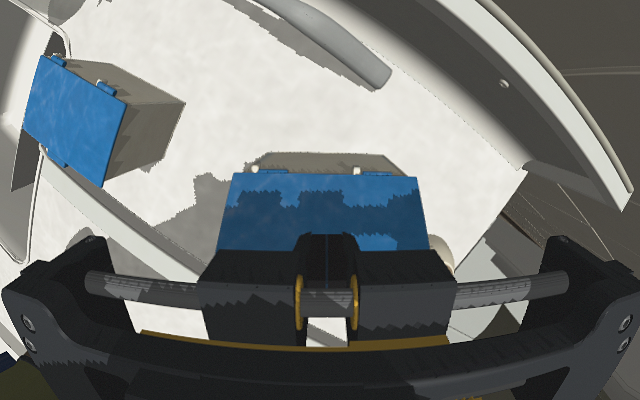

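The wrist view shows the lid's outer face below the fingertips, with the hinge line along row 174 (columns 232 to 417) and the fingers roughly centred on it.

Run:
```python
from h import *
s=np.load("w4.npy",allow_pickle=True).item()
a,b=wonz(s,232,174,.114),wonz(s,417,177,.114); h=(a+b)/2; print(a.round(4),b.round(4),h.round(4),np.linalg.norm(a-b))
d=np.array([.4907,-.19515])-h[:2]; print("tcp u,v",d@[.83,.557],d@[-.557,.83])
```

```text
[ 0.4777 -0.1247  0.114 ] [ 0.547  -0.2298  0.114 ] [ 0.5124 -0.1773  0.114 ] 0.12590763241702735
tcp u,v -0.027924815474902925 -0.002773400168415381
```

Request:
send_rows(
  motion=[
    {"x":-0.16,"y":0,"z":0.12,"rx":0,"ry":0,"rz":0,"jaw":0},
    {"x":-0.16,"y":0,"z":0.12,"rx":0,"ry":0,"rz":0,"jaw":0},
    {"x":-0.16,"y":0,"z":0.12,"rx":0,"ry":0,"rz":0,"jaw":0},
    {"x":-0.16,"y":0,"z":0.12,"rx":0,"ry":0,"rz":0,"jaw":0},
    {"x":-0.16,"y":0,"z":0.12,"rx":0,"ry":0,"rz":0,"jaw":0},
  ],
)

```text
clock: 5.85
tool_pos: [0.4845, -0.1994, 0.1726]
eef_rot: [0.956, 0.295, 0.0, -0.0]
contact_force: [0.8, 0.4, 0.1]
opening: 0.005
finger_force: 0.2
```

Request:
send_rows(
  motion=[
    {"x":-0.13,"y":0,"z":0.14,"rx":0,"ry":0,"rz":0,"jaw":0},
    {"x":-0.13,"y":0,"z":0.14,"rx":0,"ry":0,"rz":0,"jaw":0},
    {"x":-0.13,"y":0,"z":0.14,"rx":0,"ry":0,"rz":0,"jaw":0},
    {"x":-0.13,"y":0,"z":0.14,"rx":0,"ry":0,"rz":0,"jaw":0},
    {"x":-0.13,"y":0,"z":0.14,"rx":0,"ry":0,"rz":0,"jaw":0},
  ],
)

```text
clock: 6.35
tool_pos: [0.4792, -0.2031, 0.1656]
eef_rot: [0.956, 0.295, 0.0, -0.0]
contact_force: [0.4, 0.8, 0.4]
opening: 0.004
finger_force: 0.2
```

Request:
send_rows(
  motion=[
    {"x":-0.11,"y":0,"z":0.16,"rx":0,"ry":0,"rz":0,"jaw":0},
    {"x":-0.11,"y":0,"z":0.16,"rx":0,"ry":0,"rz":0,"jaw":0},
    {"x":-0.11,"y":0,"z":0.16,"rx":0,"ry":0,"rz":0,"jaw":0},
    {"x":-0.11,"y":0,"z":0.16,"rx":0,"ry":0,"rz":0,"jaw":0},
    {"x":-0.11,"y":0,"z":0.16,"rx":0,"ry":0,"rz":0,"jaw":0},
  ],
)

```text
clock: 6.85
tool_pos: [0.4747, -0.2062, 0.1575]
eef_rot: [0.956, 0.295, 0.0, -0.0]
contact_force: [-0.3, 0.1, 0.3]
opening: 0.005
finger_force: 0.2
```

Request:
send_rows(
  motion=[
    {"x":-0.09,"y":0,"z":0.18,"rx":0,"ry":0,"rz":0,"jaw":0},
    {"x":-0.09,"y":0,"z":0.18,"rx":0,"ry":0,"rz":0,"jaw":0},
    {"x":-0.09,"y":0,"z":0.18,"rx":0,"ry":0,"rz":0,"jaw":0},
    {"x":-0.09,"y":0,"z":0.18,"rx":0,"ry":0,"rz":0,"jaw":0},
    {"x":-0.09,"y":0,"z":0.18,"rx":0,"ry":0,"rz":0,"jaw":0},
  ],
)

```text
clock: 7.35
tool_pos: [0.471, -0.2087, 0.1485]
eef_rot: [0.956, 0.295, 0.0, -0.0]
contact_force: [1.3, -0.3, 0.4]
opening: 0.002
finger_force: 0.2
```

Request:
send_rows(
  motion=[
    {"x":-0.06,"y":0,"z":0.19,"rx":0,"ry":0,"rz":0,"jaw":0},
    {"x":-0.06,"y":0,"z":0.19,"rx":0,"ry":0,"rz":0,"jaw":0},
    {"x":-0.06,"y":0,"z":0.19,"rx":0,"ry":0,"rz":0,"jaw":0},
    {"x":-0.06,"y":0,"z":0.19,"rx":0,"ry":0,"rz":0,"jaw":0},
    {"x":-0.06,"y":0,"z":0.19,"rx":0,"ry":0,"rz":0,"jaw":0},
  ],
)

```text
clock: 7.85
tool_pos: [0.4685, -0.2104, 0.139]
eef_rot: [0.956, 0.295, 0.0, -0.0]
contact_force: [0.3, -0.2, 0.5]
opening: 0.006
finger_force: 0.2
```

Request:
send_rows(
  motion=[
    {"x":-0.02,"y":0,"z":0.2,"rx":0,"ry":0,"rz":0,"jaw":0},
    {"x":-0.02,"y":0,"z":0.2,"rx":0,"ry":0,"rz":0,"jaw":0},
    {"x":0,"y":0,"z":0.2,"rx":0,"ry":0,"rz":0,"jaw":0},
    {"x":0,"y":0,"z":0.2,"rx":0,"ry":0,"rz":0,"jaw":0},
    {"x":0,"y":0,"z":0.2,"rx":0,"ry":0,"rz":0,"jaw":0},
  ],
)

```text
clock: 8.35
tool_pos: [0.4681, -0.2106, 0.129]
eef_rot: [0.956, 0.295, -0.0, -0.0]
contact_force: [-0.6, -0.2, 0.4]
opening: 0.002
finger_force: 0.2
```

Request:
send_rows(
  motion=[
    {"x":0,"y":0,"z":0.05,"rx":0,"ry":0,"rz":0,"jaw":0},
    {"x":0,"y":0,"z":0.05,"rx":0,"ry":0,"rz":0,"jaw":0},
    {"x":0,"y":0,"z":0.05,"rx":0,"ry":0,"rz":0,"jaw":0},
    {"x":0,"y":0,"z":0.05,"rx":0,"ry":0,"rz":0,"jaw":0},
    {"x":0,"y":0,"z":0,"rx":0,"ry":0,"rz":0,"jaw":0},
  ],
)

```text
clock: 8.85
tool_pos: [0.4682, -0.2106, 0.1272]
eef_rot: [0.956, 0.295, 0.0, -0.0]
contact_force: [0.3, 0.4, -0.3]
opening: 0.002
finger_force: 0.0
```

Request:
send_rows(
  motion=[
    {"x":0,"y":0,"z":0.05,"rx":0,"ry":0,"rz":0,"jaw":0},
    {"x":0,"y":0,"z":0.05,"rx":0,"ry":0,"rz":0,"jaw":0},
    {"x":0,"y":0,"z":0,"rx":0,"ry":0,"rz":0,"jaw":0},
    {"x":0,"y":0,"z":0,"rx":0,"ry":0,"rz":0,"jaw":0},
    {"x":0,"y":0,"z":0,"rx":0,"ry":0,"rz":0,"jaw":0},
  ],
)

```text
clock: 9.35
tool_pos: [0.4682, -0.2106, 0.1264]
eef_rot: [0.956, 0.295, 0.0, 0.0]
contact_force: [-0.6, 0.3, 4.1]
opening: 0.005
finger_force: 2.4
```

Request:
send_rows(
  motion=[
    {"x":0,"y":0,"z":0.05,"rx":0,"ry":0,"rz":0,"jaw":0},
    {"x":0,"y":0,"z":0,"rx":0,"ry":0,"rz":0,"jaw":0},
    {"x":0,"y":0,"z":0,"rx":0,"ry":0,"rz":0,"jaw":0},
    {"x":0,"y":0,"z":0,"rx":0,"ry":0,"rz":0,"jaw":0},
    {"x":0,"y":0,"z":0,"rx":0,"ry":0,"rz":0,"jaw":0},
  ],
)

```text
clock: 9.85
tool_pos: [0.4682, -0.2106, 0.1263]
eef_rot: [0.956, 0.295, 0.0, 0.0]
contact_force: [-1.9, 1.2, 9.1]
opening: 0.008
finger_force: 4.6
```

Request:
send_rows(
  motion=[
    {"x":0,"y":0,"z":0.05,"rx":0,"ry":0,"rz":0,"jaw":0},
    {"x":0,"y":0,"z":0,"rx":0,"ry":0,"rz":0,"jaw":0},
    {"x":0,"y":0,"z":0,"rx":0,"ry":0,"rz":0,"jaw":0},
    {"x":0,"y":0,"z":0,"rx":0,"ry":0,"rz":0,"jaw":0},
    {"x":0,"y":0,"z":0,"rx":0,"ry":0,"rz":0,"jaw":0},
  ],
)

```text
clock: 10.35
tool_pos: [0.4683, -0.2106, 0.1262]
eef_rot: [0.956, 0.295, 0.0, 0.0]
contact_force: [-1.8, 1.6, 13.3]
opening: 0.003
finger_force: 6.8
```

Request:
send_rows(
  motion=[
    {"x":0,"y":0,"z":-0.1,"rx":0,"ry":0,"rz":0,"jaw":0},
    {"x":0,"y":0,"z":-0.5,"rx":0,"ry":0,"rz":0,"jaw":0},
    {"x":0,"y":0,"z":-2,"rx":0,"ry":0,"rz":0,"jaw":0},
    {"x":0,"y":0,"z":-4,"rx":0,"ry":0,"rz":0,"jaw":0},
    {"x":0,"y":0,"z":-4,"rx":0,"ry":0,"rz":0,"jaw":0},
  ],
)

```text
clock: 10.85
tool_pos: [0.4676, -0.2104, 0.2319]
eef_rot: [0.956, 0.295, -0.001, -0.001]
contact_force: [1.3, -1.1, 0.6]
opening: 0.006
finger_force: 0.0
```

Next I'll move the hand back behind the tub (tool +x) so the wrist camera can check the lid.

Request:
send_rows(
  motion=[
    {"x":0,"y":-3,"z":-1,"rx":0,"ry":0,"rz":0,"jaw":0},
    {"x":0,"y":-3,"z":0,"rx":0,"ry":0,"rz":0,"jaw":0},
    {"x":0,"y":-3,"z":0,"rx":0,"ry":0,"rz":0,"jaw":0},
    {"x":0,"y":-3,"z":0,"rx":0,"ry":0,"rz":0,"jaw":0},
    {"x":0,"y":-3,"z":0,"rx":0,"ry":0,"rz":0,"jaw":0},
  ],
)

```text
clock: 11.35
tool_pos: [0.3829, -0.0858, 0.2413]
eef_rot: [0.956, 0.295, 0.0, -0.0]
contact_force: [-0.6, 0.8, -0.3]
opening: 0.001
finger_force: 0.0
```

Run:
```python
from h import *
s=snapshot("top"); w=snapshot("wrist"); print(get_state()["tool_pos"])
c=np.hstack([cv2.resize(s["img"][140:265,340:450],(440,500),interpolation=cv2.INTER_CUBIC),cv2.resize(w["img"],(360,225)).repeat(1,0).copy() if 0 else np.vstack([cv2.resize(w["img"],(360,225)),np.zeros((275,360,3),np.uint8)])])
cv2.imwrite("pics/end.png",c[:,:,::-1])
np.save("topE.npy",s,allow_pickle=True)
```

```text
[ 0.3806077  -0.08364973  0.2409443 ]
```

View pics/end.png

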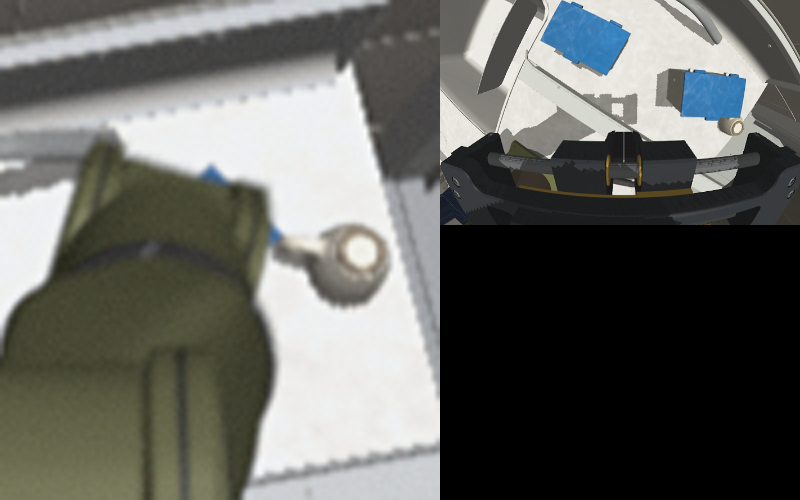

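In the wrist inset both lids lie flat, the closed tub at about (713,95), and the hand stands clear at z = 0.24 m.

Request:
send_rows(
  motion=[
    {"x":0,"y":0,"z":0},
    {"x":0,"y":0,"z":0},
    {"x":0,"y":0,"z":0},
    {"x":0,"y":0,"z":0},
    {"x":0,"y":0,"z":0},
  ],
)

```text
schema error: expected keys x, y, z, rx, ry, rz, jaw
```

```bash
python3 -c "
from plant import *
print(finish_job())"
```

```text
the job is handed in; nothing more can be done
None
```

I folded the lid over, pressed it shut at about 13 N, drew the hand clear and handed the job in at about 11.5 s; the last wrist picture showed the lid flat, but no verdict was returned.

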